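Cock the clamp's sprung jaw onto its stop pin and load the box

TASK

Open the small clamp on the desk for loading: push the upright tab of its sprung jaw away against the spring until it is past the stop pin, then let it come back so that the jaw catches on the pin and stays half open. Then push the black box along the clamp's channel until it is home against the end stop, between the jaws. Push only, with the fingertips: do not lift or tip the box, and leave the pot, the tin and the marker where they are.

Things in the scene. Friction and masses are not known exactly. Their poses are not given: they have to be found in the camera images.
- fixture: The clamp, low aluminium, fixed to the desk, 219 mm (x) by 170 mm (y). Origin: at desk height, midway across the channel, in front of the jaw. x points across the channel to the grey spring housing (x 108 to 172, 40 mm high), away from the robot; y along the channel to its open end (robot's left); z up. Bed 10 mm thick; channel 62 mm wide (x -31 to 31) between two rails, tops 24 mm above the desk.
- rail_end (a point): Middle of the channel's open (loading) end, on the bed: fixture y = 120 mm. The near rail (x -47 to -31 mm) runs y -50 to 120 mm; the far rail (x 31 to 47) only y 30 to 120 mm, the jaw stands beyond it.
- stop_face (a point): Foot of the end stop's face, mid channel, on the bed (10 mm above the desk), at fixture y = -40 mm. The stop is a bar across the channel, 24 mm high above the bed.
- jaw (a joint): Travel of the sprung jaw, m, along the fixture's +x. 0: shut (start), the 50 mm wide jaw (y -25 to 25 mm) blocks the channel. A spring drives it to 0: about 3 N at 0, 7.5 N at the hard stop 0.045, 1 to 2 N more while its tooth lifts the stop pin. The pin drops behind the tooth at about 0.028; let go from beyond, the jaw returns and rests there, clear of the channel; let go earlier, it returns to 0.
- pin_knob (a point): Top of the black knob of the vertical sprung stop pin, 65 mm above the desk, on a dark bridge behind the jaw (fixture x 78 to 102 mm). The pin is not to be handled: it works by itself.
- black_box: Closed black component box, 56 mm (its x) by 66 mm (its y), 43 mm high, 0.1 to 0.2 kg; the lid juts 3 mm at the top on the -x side. Origin: centre of its underside. It starts in the open end of the channel on the bed (underside 10 mm above the desk), its y along the channel, 70 to 100 mm short of the end stop. Home: its -y face touches the end stop, origin at fixture y = -7 mm.
- push_tab (a point): Centre of the jaw tab's flat face, the face that looks to the fixture's -x and is to be pushed toward +x; it moves with the jaw, at fixture x = 6 mm + joint value, y = 0, 55 mm above the desk. The tab is an upright steel plate 36 mm wide, 8 mm thick; its top is 73.5 mm above the desk.
- flux_pot: Bystander: round pot with black screw cap, 47 mm across, 41 mm high, on the desk just beyond the end-stop end of the clamp. Origin: centre of its underside.
- screw_tin: Bystander: low round open metal tin, 58 mm across, 22 mm high, on the desk to the left of the clamp. Origin: centre of its underside.
- marker: Bystander: pen 135 mm long, 17 mm thick, lying on the desk well to the left of the clamp, beyond the tin. Origin: its middle, at the underside.
Things that resemble listed ones, but are neither listed nor needed, are in the scene too. Leave any green or yellow look-alike of the black_box alone.

How it is judged:
By the outcome, as a careful person would: the job done as asked, in the order asked, and still so for the second after the job is handed in, with the robot touching nothing.
It also fails if it takes over 54 s, if anything falls off the work surface, if the arm or the gripper's body presses on something with over 40 N, if the wrist force passes 120 N, or if a joint passes its speed limit or range.

ROBOT

A 6-joint arm with a two-finger parallel gripper is mounted at the origin on a cart in front of the work surface, level with it; the furniture and walls round the work are solid. World frame = base frame: x ahead of the robot, y to its left, z up, the work surface at z = 0. Lengths are in m, angles in rad, forces in N, time in s.
With the tool pointing down it reaches from about 0.425 to 0.925 m from the base axis. Payload 12.5 kg.
Tool frame: the origin (TCP) lies at the very end of the fingers, on their centre line; the grasp point (between the pads) lies env.grip_point_offset behind it (env.grip_point_offset is the distance from the TCP to the grasp point, in m); z points along the fingers, y is the line along which they close (so a half turn about z gives the same grasp; the last joint's range is limited). The gripper opens to 85 mm and grips with 20 to 120 N. Pads are 22 mm wide; open, the fingers measure 114 mm over their backs; the gripper's body (76 mm by 85 mm) begins 54 mm behind the grasp point. The pads swing forward as they close: fully open they stand 13 mm farther back than shut.
Start: joints at [-1.389, 0.491, 1.559, -0, 1.092, -0.106], TCP at [0.177, -0.599, 0.231] pointing down, gripper open.
Joint ranges: [-3.1, 3.1], [-0.84, 2.19], [0.05, 2.79], [-1.13, 4.28], [0.06, 2.93], [-2.69, 2.69]. Speed limits (rad/s): [2.22, 2.22, 2.79, 3.14, 3.14, 3.14].

INTERFACE

Orientations are given as a rotation vector (axis times angle).
In Python, from cell import env gives the robot as it stands. Calls block until the motion is done:
- env.move_ptp(position, orientation): joint-space move of the TCP to a pose.
- env.line_to(position, ori=None, rate=0.15, force_limit=None): straight line of the TCP; ori=None keeps the orientation; rate is the mean speed in m/s. With force_limit (N) it stops when the force on the tool has changed by that much, and returns True; else False.
- env.movej(angles): joint-space move.
- env.gripper_to(opening, effort=None): finger opening in m; effort is the grip in N (None keeps the last); returns when the fingers have stopped.
- env.wait(seconds).
- env.solve_ik(position, orientation): joint angles nearest the present ones, or None.
- env.read_state(): the state.
- env.capture(name): name is "side" or "top" or "wrist"; returns a dict with "frame" (400x640x3 uint8, red, green, blue), "fov_y" (degrees; the focal length in pixels is half the picture's height over the tangent of half this angle, whatever the lens; pixels are square), "cx", "cy" (the principal point, pixels), "k1" (the pictures are not rectified: a ray, as slopes to the right and down, at radius r is drawn at 1 + k1 r^2 times it, then the intrinsics apply), "camera_from_world" (4x4, takes a point from world to camera coordinates); the wrist camera has in their place "T_tool_cam" (4x4, takes a point from camera to tool coordinates, whose origin is the TCP and whose axes are the flange's). Camera axes: x right, y down, z forward; pixel columns grow to the right and rows downward; lengths in m; the calibration is good to about 2 mm. A picture is of the moment at which its call begins: read the wrist's pose just before it. There is no depth.
A pose or a line that the arm cannot do raises env.MotionError and nothing moves.
- env.job_done(): hands the job in; it is judged then, once.
The state is a dict: "time_s": time; "joint_positions": joint angles; "joint_vel": joint speeds; "tau": joint torques, N m; "tool_pos": TCP position; "orientation": TCP orientation; "ft_force": force on the tool from outside, world axes, zero at the start; "moment": the same for the moment, N m; "grip_width": finger opening in m; "grip_force": force on a finger pad.
Only numpy, scipy, OpenCV 4.12 (cv2) and the standard library are available. Lean on these libraries where they do the work, as an engineer would, in place of code of your own. Each camera call takes 0.05 s, during which the arm holds its last target. There are 200 camera calls.

## Working session

There is one attempt and no reset: what is moved stays moved. The work goes in short steps, each a Python script; the robot and the scene stay as the last script left them, time stands still between calls to the robot, and variables do not carry over. Pictures are saved under pics/ and viewed, at most 10 in all, crops included, and the job is handed in when it is done.

```bash
mkdir -p pics; ls
python3 - <<'E'
from cell import env
import cv2
for n in("side","top"):
    c=env.capture(n); cv2.imwrite(f"pics/{n}0.png",c["frame"][:,:,::-1])
    print(n,c["fov_y"],c["cx"],c["cy"],c["k1"],c["camera_from_world"].round(3).tolist())
c=env.capture("wrist");print(c["T_tool_cam"],c["fov_y"]);s=env.read_state();print(s["orientation"],s["time_s"],env.grip_point_offset,s["grip_width"])
E
```

```text
pics
side 54.18308137840228 312.4021936159485 200.4118242849531 0.029809568923689213 [[0.943, -0.333, 0.013, -0.565], [-0.146, -0.448, -0.882, 0.035], [0.299, 0.83, -0.471, 0.9], [0.0, 0.0, 0.0, 1.0]]
top 49.75352055621398 325.82485878911206 200.4040930573958 -0.009741111947713595 [[0.013, -1.0, 0.0, -0.21], [-0.999, -0.013, -0.053, 0.511], [0.053, 0.0, -0.999, 1.077], [0.0, 0.0, 0.0, 1.0]]
[[ 8.46943503e-04 -9.54908636e-01 -2.96898601e-01  7.66253654e-02]
 [ 9.99999454e-01  9.90429057e-04 -3.32861855e-04 -9.51251947e-04]
 [ 6.11909662e-04 -2.96898157e-01  9.54908954e-01 -1.42619705e-01]
 [ 0.00000000e+00  0.00000000e+00  0.00000000e+00  1.00000000e+00]] 59.93055405730578
[-3.10831398e+00 -4.50438797e-01  6.24076203e-05] 0.15 0.0187 0.08540895030287825
```

View pics/top0.png

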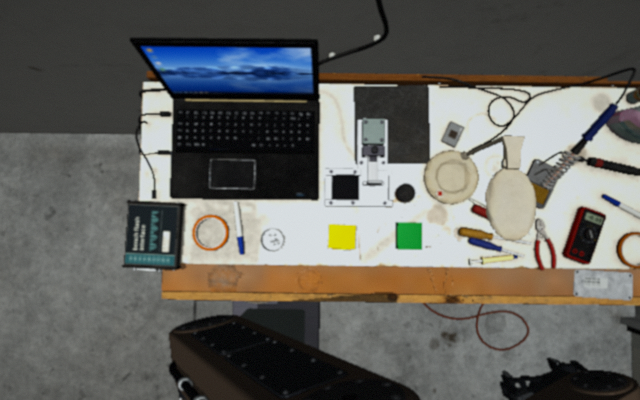

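View pics/side0.png

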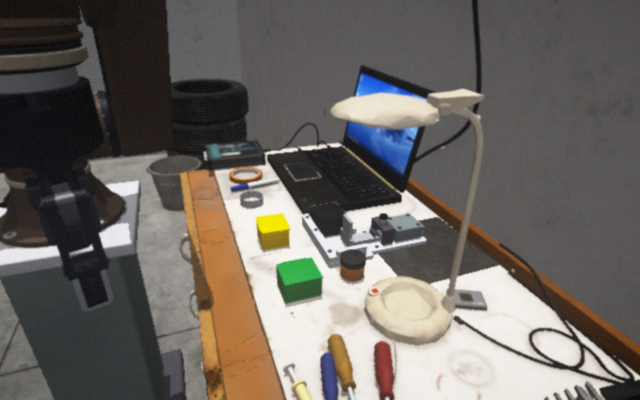

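Run:
```python
import cv2,numpy as np
a=cv2.imread("pics/top0.png")[110:215,315:425];b=cv2.imread("pics/side0.png")[195:285,290:430]
a=cv2.resize(a,None,fx=5,fy=5,interpolation=2);cv2.imwrite("pics/topc.png",a)
b=cv2.resize(b,None,fx=5.5,fy=5.5,interpolation=2);cv2.imwrite("pics/sidec.png",b)
```

```text
(no output)
```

View pics/topc.png

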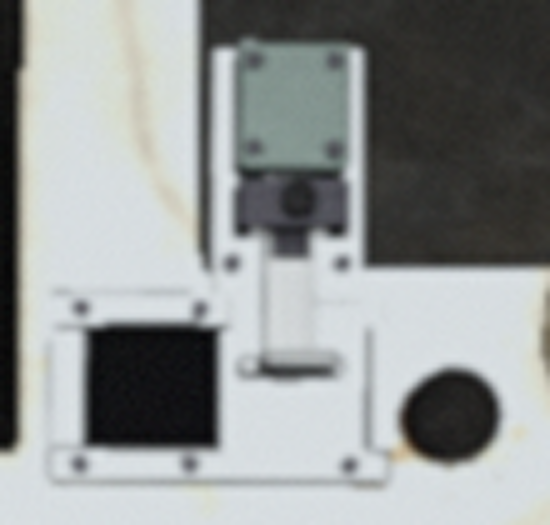

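View pics/sidec.png

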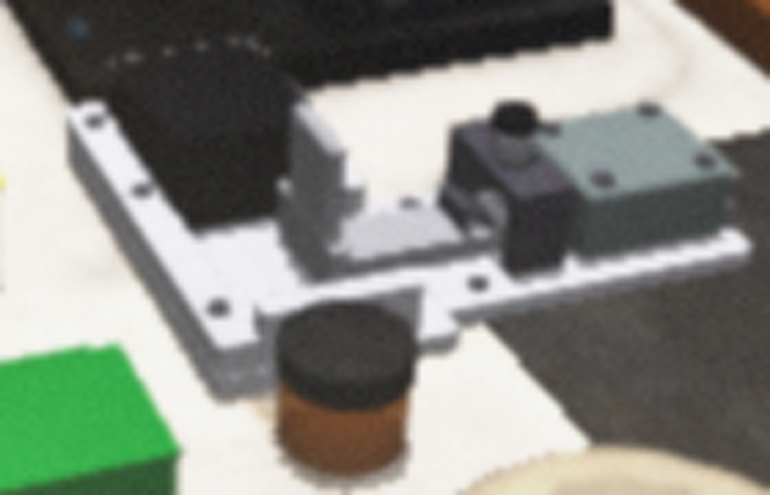

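```bash
cat > h.py <<'E'
from cell import env
import numpy as np, cv2
from scipy.optimize import least_squares
from scipy.spatial.transform import Rotation as R
def K(c):
    f=200/np.tan(np.radians(c["fov_y"]/2)); return np.array([[f,0,c["cx"]],[0,f,c["cy"]],[0,0,1]])
def proj(c,P,T=None):
    T=c["camera_from_world"] if T is None else T
    return cv2.projectPoints(np.atleast_2d(P).astype(float),cv2.Rodrigues(T[:3,:3].copy())[0],T[:3,3].copy(),K(c),np.array([c["k1"],0,0,0]))[0][:,0]
def ray(c,uv,T,z):
    n=cv2.undistortPoints(np.array([[uv]],float),K(c),np.array([c["k1"],0,0,0]))[0,0]
    d=T[:3,:3].T@[n[0],n[1],1]; o=-T[:3,:3].T@T[:3,3]; return o+d*(z-o[2])/d[2]
def f2w(p,P):
    P=np.atleast_2d(P); c,s=np.cos(p[2]),np.sin(p[2])
    return np.c_[p[0]+c*P[:,0]-s*P[:,1],p[1]+s*P[:,0]+c*P[:,1],P[:,2]]
def wristT(c,s):
    W=np.eye(4);W[:3,:3]=R.from_rotvec(s["orientation"]).as_matrix();W[:3,3]=s["tool_pos"]
    return np.linalg.inv(W@c["T_tool_cam"])
E
python3 - <<'E'
from h import *
t=env.capture("top");s=env.capture("side")
M=.001
tp=[((50,482),(-47,120,24)),((388,485),(-47,-50,24)),((290,360),(10,0,73.5)),((291,105),(140,0,40)),((298,198),(90,0,65))]
sp=[((222,365),(-47,-50,24)),((75,105),(-47,120,24)),((517,112),(90,0,65)),((345,152),(10,-18,73.5)),((300,102),(10,18,73.5))]
def u(q,k,o): return (np.array([a for a,_ in q])+.5)/k-.5+o, np.array([b for _,b in q])*M
tu,tP=u(tp,5,[315,110]);su,sP=u(sp,5.5,[290,195])
f=lambda p:np.r_[proj(t,f2w(p,tP))-tu,proj(s,f2w(p,sP))-su].ravel()
r=least_squares(f,[.5,-.3,0]);print(r.x,r.fun.reshape(-1,2).round(1).tolist())
r2=least_squares(lambda p:f(p)[:10],[.5,-.3,0]);print(r2.x,r2.fun.round(1))
for q in[(88,325),(217,325),(88,445),(217,445)]:
    w=ray(t,(np.array(q)+.5)/5-.5+[315,110],t["camera_from_world"],.053); d=w[:2]-r.x[:2];c,sn=np.cos(r.x[2]),np.sin(r.x[2]);print(w.round(3),[round(c*d[0]+sn*d[1],4),round(-sn*d[0]+c*d[1],4)])
# lamp head bounds
for q in [(511,140),(487,200),(535,200),(510,240)]:
    print("lamp",[ray(t,q,t["camera_from_world"],z).round(2).tolist() for z in(.3,.4,.5)])
for z in(.3,.4,.5):
  w=ray(t,(511,200),t["camera_from_world"],z);print(z,proj(s,w))
E
```

```text
[ 0.54853991 -0.32109302  0.00505637] [[0.3, -0.7], [0.5, -0.8], [2.5, -0.5], [0.8, -0.2], [0.5, -0.6], [-0.5, -3.2], [-2.3, 0.6], [-0.0, -0.7], [-0.7, -0.7], [-0.1, -0.5]]
[ 0.54710595 -0.31881157  0.00607194] [-0.6 -0.1 -0.3 -0.2  1.5  0.  -0.1  0.3 -0.4 -0.1]
[ 0.575 -0.218  0.053] [np.float64(0.0271), np.float64(0.1026)]
[ 0.576 -0.281  0.053] [np.float64(0.0276), np.float64(0.0395)]
[ 0.516 -0.219  0.053] [np.float64(-0.0317), np.float64(0.1022)]
[ 0.517 -0.282  0.053] [np.float64(-0.0312), np.float64(0.0393)]
lamp [[0.62, -0.55, 0.3], [0.6, -0.51, 0.4], [0.58, -0.46, 0.5]]
lamp [[0.5, -0.5, 0.3], [0.5, -0.47, 0.4], [0.49, -0.43, 0.5]]
lamp [[0.5, -0.59, 0.3], [0.5, -0.55, 0.4], [0.49, -0.5, 0.5]]
lamp [[0.43, -0.55, 0.3], [0.43, -0.5, 0.4], [0.44, -0.46, 0.5]]
0.3 [[395.91601045 151.26968835]]
0.4 [[382.04845948  54.38786861]]
0.5 [[367.44357993 -50.16396996]]
```

```bash
cat >> h.py <<'E'
ORI=R.from_matrix(np.array([[0,1,0],[1,0,0],[0,0,-1.]])).as_rotvec()
E
python3 - <<'E'
from h import *
s=env.read_state();o=s["orientation"]
env.line_to([.128,-.432,.25],rate=.2)
print(env.solve_ik([.40,-.23,.25],ORI))
env.move_ptp([.40,-.23,.25],ORI)
env.gripper_to(0.0,40)
env.line_to([.52,-.315,.20],rate=.15)
s=env.read_state();c=env.capture("wrist");np.save("w1.npy",wristT(c,s))
cv2.imwrite("pics/w1.png",c["frame"][:,:,::-1]);print(s["tool_pos"],s["grip_width"],s["time_s"],s["ft_force"],s["joint_positions"])
E
```

```text
[-6.65147164e-01  2.35884310e-01  1.91729118e+00 -4.44089210e-16
  9.88417160e-01 -6.65147164e-01]
[ 0.5196671  -0.31468646  0.20029234] -0.00031548723528554965 4.5083 [ 1.47438257  0.05167566 -0.1814697 ] [-6.53185222e-01  4.97727924e-01  1.63915914e+00  1.24222738e-05
  1.00466652e+00 -6.53284927e-01]
```

View pics/w1.png

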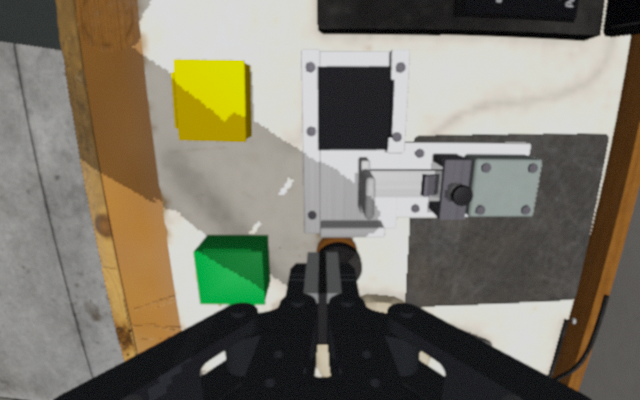

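Run:
```python
from h import *
c=env.capture("wrist");T=np.load("w1.npy")
q=[((303,51),(-47,120,24)),((305,233),(-47,-50,24)),((409,51),(47,120,24)),((542,188),(172,0,40)),((364,157),(10,18,73.5)),((369,219),(10,-18,73.5))]
u=np.array([a for a,_ in q]);P=np.array([b for _,b in q])*.001
r=least_squares(lambda p:(proj(c,f2w(p,P),T)-u).ravel(),[.548,-.32,0],loss="soft_l1");print(r.x,r.fun.reshape(-1,2).round(1).tolist())
for a in[(319,67),(392,67),(320,150),(394,150)]:
    d=ray(c,a,T,.053)[:2]-r.x[:2];print(d.round(4))
for a in [(320,33),(600,33)]: print("laptop",[(ray(c,a,T,z)[:2]-r.x[:2]).round(3).tolist() for z in(0,.02)])
```

```text
[ 0.54933737 -0.31690044  0.00674588] [[-2.6, -2.5], [-0.7, 0.6], [0.9, -2.5], [-3.1, -0.1], [7.2, 20.2], [0.6, 0.8]]
[-0.0317  0.1022]
[0.0259 0.1026]
[-0.0309  0.0366]
[0.0311 0.0368]
laptop [[-0.031, 0.136], [-0.031, 0.133]]
laptop [[0.237, 0.144], [0.221, 0.141]]
```

Run:
```python
from h import *
y=-.3175
env.line_to([.502,y,.12],rate=.2);env.line_to([.502,y,.046],rate=.1)
hit=env.line_to([.565,y,.046],rate=.025,force_limit=2.0)
x0=env.read_state()["tool_pos"][0];print(hit,x0,env.read_state()["ft_force"])
if hit and .525<x0<.555:
    for d in(.010,.020,.028,.034,.038):
        env.line_to([x0+d,y,.046],rate=.05);s=env.read_state();print(d,s["tool_pos"].round(4),s["ft_force"].round(1))
    for d in(.030,.024,.018):
        env.line_to([x0+d,y,.046],rate=.04);s=env.read_state();print(d,s["tool_pos"].round(4),s["ft_force"].round(1))
s=env.read_state();c=env.capture("top");cv2.imwrite("pics/t2.png",cv2.resize(c["frame"][100:215,305:425,::-1],None,fx=5,fy=5,interpolation=2));print(s["time_s"])
```

```text
True 0.5413751186791887 [-2.47041163 -0.79823389  2.63816507]
0.01 [ 0.551  -0.3172  0.0456] [-4.3 -0.2 -1.8]
0.02 [ 0.5604 -0.3172  0.0456] [-5.3  0.4 -1.1]
0.028 [ 0.5688 -0.3172  0.0456] [-5.9  0.6 -0.1]
0.034 [ 0.5747 -0.3172  0.0456] [-6.5  0.6 -1.6]
0.038 [ 0.5786 -0.3172  0.0456] [-6. -0.  0.]
0.03 [ 0.5701 -0.3172  0.0456] [-6.3  0.6 -1.8]
0.024 [ 0.5656 -0.3178  0.0464] [ 0.7 -0.6  0.6]
0.018 [ 0.5593 -0.3176  0.0462] [-0.8 -0.1  0.2]
10.0667
```

Run:
```python
from h import *
env.line_to([.515,-.3175,.046],rate=.1);env.line_to([.515,-.3175,.13],rate=.2)
env.line_to([.5485,-.1985,.13],rate=.2)
s=env.read_state();c=env.capture("wrist");t=env.capture("top")
cv2.imwrite("pics/m3.png",np.hstack([cv2.resize(c["frame"][:,:,::-1],(480,300)),cv2.resize(t["frame"][110:215,320:400,::-1],(229,300))]))
print(env.line_to([.5485,-.1985,.028],rate=.06,force_limit=5));s=env.read_state();print(s["tool_pos"],s["ft_force"],s["time_s"])
```

```text
False
[ 0.54860633 -0.19855752  0.02829224] [-0.44473414 -0.21802398  0.70133077] 13.9917
```

View pics/m3.png

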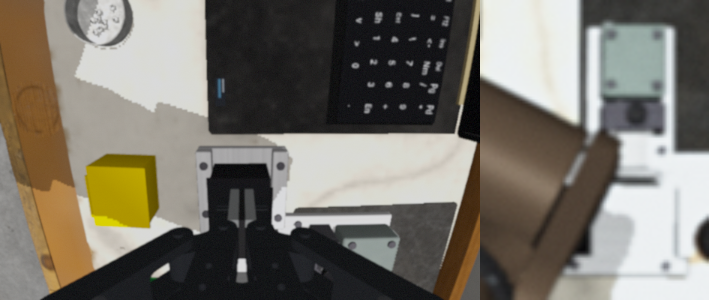

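The montage shows the jaw retracted in the top view (tab at about (640,180), close to the bridge). In the wrist view the fingers are beyond the box's open-end face, clear of the laptop. I'll push the box now.

Run:
```python
from h import *
for y in(-.215,-.24,-.26,-.272):
    h=env.line_to([.5487,y,.028],rate=.035,force_limit=9);s=env.read_state();print(h,s["tool_pos"].round(4),s["ft_force"].round(1))
    if h:break
else:
    h=env.line_to([.5487,-.292,.028],rate=.015,force_limit=7);s=env.read_state();print(h,s["tool_pos"].round(4),s["ft_force"].round(1),s["time_s"])
```

```text
False [ 0.5486 -0.2152  0.0279] [-0.4  0.1  0.2]
False [ 0.5487 -0.24    0.028 ] [-0.  -0.2  0.8]
False [ 0.5487 -0.2601  0.028 ] [-0.5  0.2 -0.1]
False [ 0.5486 -0.2723  0.028 ] [ 0.4 -0.7 -0. ]
True [ 0.5482 -0.281   0.0277] [-1.   1.   1.1] 17.45
```

Run:
```python
from h import *
h=env.line_to([.5482,-.286,.028],rate=.015,force_limit=7);s=env.read_state();print(h,s["tool_pos"].round(4),s["ft_force"].round(1))
env.line_to([.5485,-.262,.028],rate=.06);env.line_to([.5485,-.262,.13],rate=.2)
env.line_to([.46,-.30,.2],rate=.2)
s=env.read_state();c=env.capture("wrist");t=env.capture("side");np.save("w2.npy",wristT(c,s))
cv2.imwrite("pics/w4.png",c["frame"][:,:,::-1]);cv2.imwrite("pics/s4.png",cv2.resize(t["frame"][195:285,290:430,::-1],None,fx=5.5,fy=5.5,interpolation=2));print(s["time_s"],s["tool_pos"])
```

```text
True [ 0.548  -0.281   0.0274] [0.3 1.7 0.8]
19.525 [ 0.46023208 -0.29982745  0.19922708]
```

View pics/w4.png

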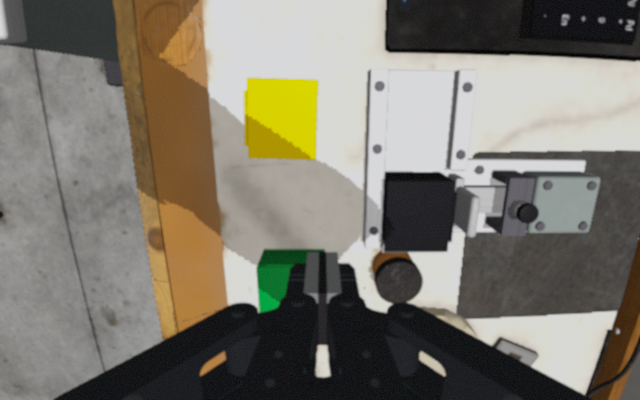

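View pics/s4.png

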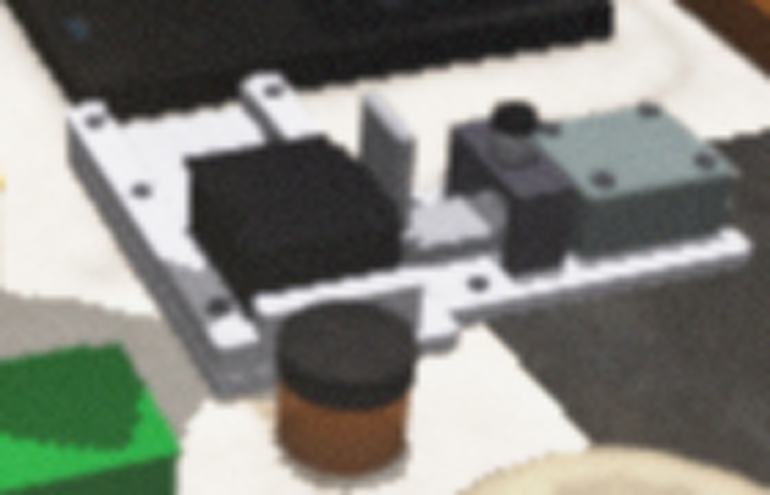

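The wrist view shows the black box (384–452, 173–250) up against the end stop and square in the channel. The jaw is held open, with its tab at about (466,205) to the right of the box. Both pushes stopped firmly at the same position, and the pot is where it was.

```bash
python3 -c "
from cell import env
print(env.job_done())"
```

```text
the job is handed in; nothing more can be done
None
```

I've handed the job in: the jaw is caught half open on its pin, the black box is home against the end stop, and nothing else was touched; it took about 20 s of the 54 s limit.

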